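# Complete the reagent row

## Task

Fill the two paper-marked empty places in the row on the wooden stand, leaving the two bottles already there and everything else undisturbed. First set the tall bottle from the bench upright on either mark; then stand the fallen jar up on the bench and let go of it, and only after that pick it up afresh and set it upright on the other mark. Both must finish centred on their marks and square with the row, set down rather than dropped.

Things in the scene. Friction and masses are not known exactly. Their poses are not given: they have to be found in the camera images.
- stand: low wooden stand, fixed: board 150 (x) by 254 mm (y), its top 30 mm above the bench; at each y end a panel 12 mm thick, 100 mm deep, rising 140 mm above the board (230 mm between them); along the far +x edge a rail 20 mm high, 67 mm behind the row's line. Row along y through the middle: places at y = 84, 28, -28, -84 mm; one empty place is a 62 mm gap. Origin under its centre at bench height, z up
- mark_1: one of two 46 mm square sheets of white paper, 0.6 mm thick, lying on the stand's board, each in one of the two empty places of the row, square to the stand; origin at its centre, on the board (so 30 mm above the bench). The row has four places, 56 mm apart in a straight line; which two are empty varies
- mark_2: one of two 46 mm square sheets of white paper, 0.6 mm thick, lying on the stand's board, each in one of the two empty places of the row, square to the stand; origin at its centre, on the board (so 30 mm above the bench). The row has four places, 56 mm apart in a straight line; which two are empty varies
- row_bottle_1: already standing in the row, to be left there: white square-section plastic bottle with a narrow neck: body 50 x 50 mm and 98 mm high, sloping shoulder, round black cap 34 mm across from 114 mm to the top at 140 mm; about 0.3 kg; origin at the centre of its underside, z up through the cap, x and y square to its sides
- row_bottle_2: already standing in the row, to be left there: white square-section plastic bottle with a narrow neck: body 50 x 50 mm and 98 mm high, sloping shoulder, round black cap 34 mm across from 114 mm to the top at 140 mm; about 0.3 kg; origin at the centre of its underside, z up through the cap, x and y square to its sides
- bottle: the tall bottle, standing on the bench on the robot's side of the stand: white square-section plastic bottle with a narrow neck: body 50 x 50 mm and 98 mm high, sloping shoulder, round black cap 34 mm across from 114 mm to the top at 140 mm; about 0.3 kg; origin at the centre of its underside, z up through the cap, x and y square to its sides
- jar: the fallen jar, lying on one flat side on the bench, cap pointing to the right as the robot sees it: white plastic, body 50 x 50 mm square and 71 mm long, neck 40 mm across, round black cap 44 mm across from 76 mm to the top at 100 mm; 0.2 kg; origin at the centre of its underside (25 mm above the bench while it lies), z along its length through the cap, x and y square to its sides
- petri: bystander: closed clear plastic dish, 94 mm across, 24 mm high, on the bench; origin at the centre of its underside
- beaker: bystander: open glass beaker, 72 mm across, 90 mm high; origin at the centre of its underside
- slidebox: bystander: closed grey box for slides, 162 x 92 x 34 mm, lying flat; origin at the centre of its underside, x along its length
Mind the look-alikes: they are no part of the job. What is shaped like the jar but yellow is not meant. What is shaped like the bottle but orange is not meant.

How it is judged:
By the outcome, as a careful person would: the job done as asked, in the order asked, and still so for the second after the job is handed in, with the robot touching nothing.
It also fails if it takes over 72 s, if anything falls off the work surface, if the arm or the gripper's body presses on something with over 40 N, if the wrist force passes 120 N, or if a joint passes its speed limit or range.

## Robot

A 7-joint arm with a two-finger parallel gripper is mounted at the origin on the work surface. World frame = base frame: x ahead of the robot, y to its left, z up, the work surface at z = 0. Lengths are in m, angles in rad, forces in N, time in s.
With the tool pointing down it reaches from about 0.4 to 0.85 m from the base axis. Payload 10.4 kg.
Tool frame: the origin (TCP) lies at the very end of the fingers, on their centre line; the grasp point (between the pads) lies manip.hold_point_z behind it (manip.hold_point_z is the distance from the TCP to the grasp point, in m); z points along the fingers, y is the direction in which the jaws open and shut (so a half turn about z gives the same grasp; the last joint's range is limited). The gripper opens to 85 mm and grips with 20 to 120 N. Pads are 22 mm wide; open, the fingers measure 114 mm over their backs; the gripper's body (76 mm by 85 mm) begins 54 mm behind the grasp point. The pads swing forward as they close: fully open they stand 13 mm farther back than shut.
Start: joints at [1.199, 0.332, -0.065, 1.46, 0.022, 1.35, -0.088], TCP at [0.214, -0.587, 0.231] pointing down, gripper open.
Joint ranges: [-2.6, 2.6], [-0.5, 2.12], [-1.47, 1.34], [0.16, 2.42], [-1.27, 4.41], [0.06, 2.06], [-2.6, 2.6]. Speed limits (rad/s): [2.22, 2.22, 2.79, 2.79, 3.14, 3.14, 3.14].

## Interface

Orientations are given as a unit quaternion [x, y, z, w].
In Python, from workcell import manip gives the robot as it stands.
- The arm moves only by the tool jog_arm, never from a script. Its arguments are lists of equal length, an entry for each row: "translation": the shift along the world's x, y, z in mm, a list of three; "turn": the turn about the world's z in degrees. In form: {"translation": [[x, y, z], ...], "turn": [turn, ...]}. A call has 1 to 12 rows; each row is the pose to reach, as a shift and turn from the pose measured when the call began; what a row does not reach only later rows make up. A row lasts 1/12 s, in which the tool goes at most 41.7 mm and 7.16 degrees, less where a joint would pass 70% of its speed; a pose out of reach is approached as far as the arm can. A call with a gripper value outside its range is refused whole. "grip" is the finger opening in mm, from 0 to 85.4, set as the call begins (left out, the last holds). The fingers move at their own pace and stop on an object; "grip_force" is the grip in N (left out, the last holds). Time passes only in rows, so rows that repeat a pose let the fingers close. It gives the time, the measured TCP pose, the force and the opening at its end, in the units of the state.
- manip.get_obs(): the state, without advancing time (a new reading comes with each control period).
- manip.camera(name): name is "side" or "top"; returns a dict with "frame" (420x560x3 uint8, red, green, blue), "mtx" (3x3 intrinsics, pixels), "pose" (4x4, takes a point from camera to world coordinates). Camera axes: x right, y down, z forward; pixel columns grow to the right and rows downward; lengths in m; the calibration is good to about 2 mm. A picture is of the moment at which its call begins. There is no depth.
- manip.hand_in(): hands the job in, once; it reports no verdict.
Trained networks look in a picture, given as the dict that the camera call returned (one of the last four; its "shot" number tells which), for a name from the list of things; names that differ only in an ending like _2 or _b are one class to them, and where a whole thing is asked for, a point or a joint stands for the part that bears it (a point fixed in the world has none). Each returns a list of dicts, best first, with "confidence" (0 to 1); they miss things now and then, are a little off and sometimes report something else, mostly with a low value. They report only what shows in the picture. A call takes as long as a camera call. They do not tell look-alikes from the thing itself.
- manip.outline_of(picture, label): "mask" (420x560 bool, what is visible of it) and "extent" ([left, top, right, bottom] in pixels, round what is visible of it).
- manip.pinpoint(picture, label): "at" ([column, row] in pixels: a listed point, or the origin of a listed thing).
The state is a dict: "clock": time; "joint_pos": joint angles; "joint_velocities": joint speeds; "tau": joint torques, N m; "position": TCP position; "ee_rot": TCP orientation; "ft_force": force on the tool from outside, world axes, zero at the start; "torque": the same for the moment, N m; "grip_width": opening from 0.0 (shut) to 1.0 (fully open).
Only numpy, scipy, OpenCV 4.12 (cv2) and the standard library are available. Lean on these libraries where they do the work, as an engineer would, in place of code of your own. Each camera call takes 0.05 s, during which the arm holds its last target. There are 200 camera calls.

## Working session

There is one attempt and no reset: what is moved stays moved. The work goes in short steps, Python scripts to look and compute and a tool call to move; the robot and the scene stay as the last step left them, time stands still between calls to the robot, and variables do not carry over. Pictures are saved under pics/ and viewed, about 8 in all and at most 12, crops included, and the job is handed in when it is done.

Besides the shell and the picture viewer there is one more tool, called after "Request:" by a JSON object that holds its "name" and its "arguments". jog_arm: Moves the arm, as the interface text tells. Its arguments: {"type":"object","properties":{"translation":{"type":"array"},"turn":{"type":"array"},"grip":{"type":"number"},"grip_force":{"type":"number"}},"required":["translation","turn"]}

```bash
ls; mkdir -p pics; python3 - <<'E'
from workcell import manip
import cv2,numpy as np
print(manip.get_obs(), manip.hold_point_z)
for n in ("top","side"):
    p=manip.camera(n); cv2.imwrite(f"pics/{n}0.png",p["frame"][:,:,::-1]); print(n,p["mtx"].tolist(),np.round(p["pose"],4).tolist())
    for l in ("stand","mark_1","row_bottle_1","bottle","jar","petri","beaker","slidebox"):
        print(l,[(np.round(d["at"],1).tolist(),round(d["confidence"],2)) for d in manip.pinpoint(p,l)])
E
```

```text
pics
{'clock': 0.0, 'joint_pos': array([ 1.19937273,  0.33288156, -0.06469402,  1.46095332,  0.02160795,
        1.34989872, -0.08848736]), 'joint_velocities': array([ 3.76001469e-04, -1.44259094e-05,  1.34318404e-04,  6.07254166e-04,
       -2.90487912e-04, -6.79068221e-06, -1.30749480e-04]), 'tau': array([-1.17652944e-03, -6.25441074e+01,  4.83837223e-02, -3.91604984e+01,
        1.61390734e-02,  9.88706772e-03,  9.76275572e-06]), 'position': array([ 0.21347883, -0.58700584,  0.23050414]), 'ee_rot': array([ 9.84825921e-01,  1.73543607e-01, -1.63161031e-04, -7.03931512e-04]), 'ft_force': array([0.09449687, 0.02573346, 0.63032284]), 'torque': array([ 0.0113524 , -0.01142101,  0.00396363]), 'grip_width': 0.9991806489280688} 0.0187
top [[419.65871570088746, 0.0, 274.8716813738988], [0.0, 419.65871570088746, 215.15936290103107], [0.0, 0.0, 1.0]] [[-0.0007, -0.9934, 0.1147, 0.4347], [-0.9998, 0.0028, 0.0179, 0.059], [-0.0181, -0.1147, -0.9932, 1.0614], [0.0, 0.0, 0.0, 1.0]]
stand [([248.3, 188.9], 0.95)]
mark_1 [([285.7, 184.5], 0.57), ([217.4, 178.5], 0.53)]
row_bottle_1 [([241.4, 185.5
[... 187 characters left out ...]
3], 0.73)]
beaker [([285.8, 186.2], 0.74), ([395.7, 147.6], 0.63), ([249.1, 187.6], 0.5)]
slidebox [([153.5, 230.9], 0.96)]
side [[451.9270530723469, 0.0, 278.00941726931126], [0.0, 451.9270530723469, 213.14929195629068], [0.0, 0.0, 1.0]] [[0.9449, -0.2323, 0.2306, 0.3137], [-0.3273, -0.6817, 0.6543, -0.5518], [0.0052, -0.6937, -0.7202, 0.7448], [0.0, 0.0, 0.0, 1.0]]
stand [([306.1, 203.6], 0.85)]
mark_1 [([294.6, 168.3], 0.42)]
row_bottle_1 [([310.8, 200.0], 0.85), ([305.4, 185.5], 0.61)]
bottle [([186.9, 200.1], 0.83), ([226.0, 228.4], 0.81)]
jar [([364.5, 368.5], 0.95), ([303.1, 364.9], 0.61)]
petri [([247.5, 282.4], 0.89)]
beaker [([428.7, 319.1], 0.93)]
slidebox [([230.6, 145.9], 0.73)]
```

```bash
python3 -c "
import cv2,numpy as np
a=cv2.imread('pics/top0.png');b=cv2.imread('pics/side0.png')
cv2.imwrite('pics/t1.png',cv2.resize(a[110:350,100:460],None,fx=2.2,fy=2.2,interpolation=cv2.INTER_CUBIC))
cv2.imwrite('pics/s1.png',cv2.resize(b,(800,600),interpolation=cv2.INTER_CUBIC))"
```

```text
(no output)
```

View pics/t1.png

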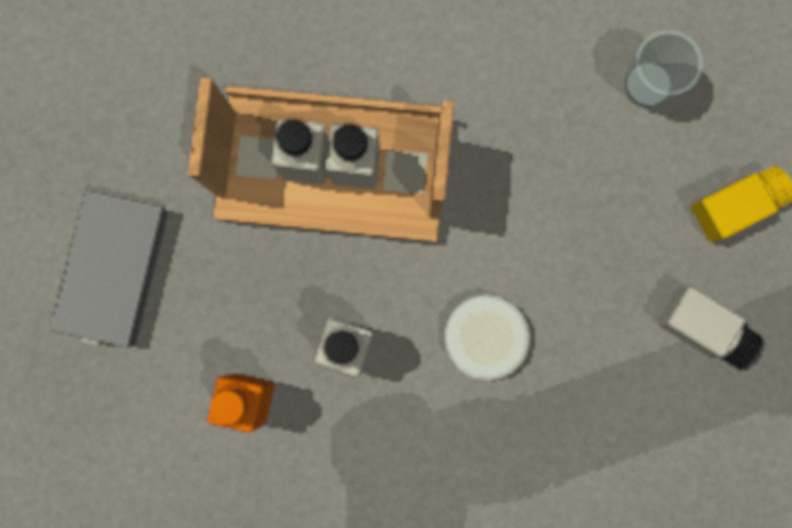

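View pics/s1.png

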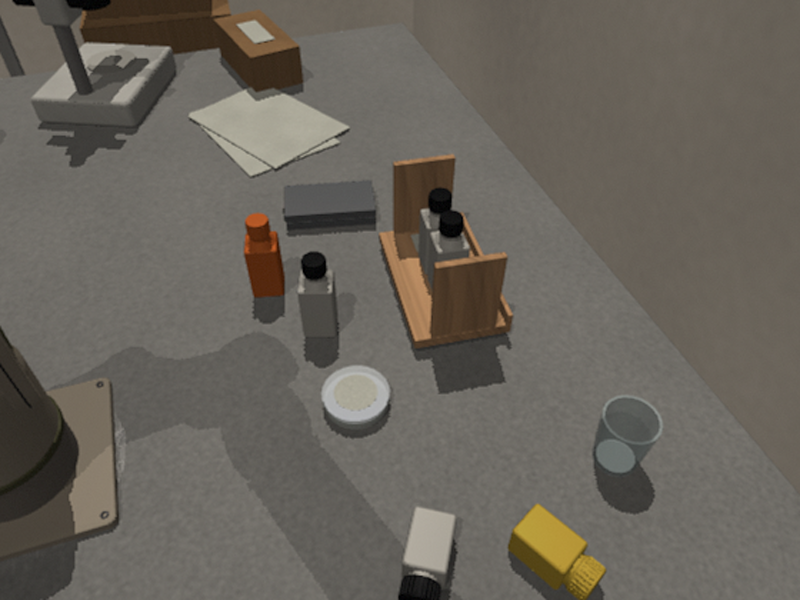

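The pictures show:
- **Bottle:** the white one stands at top px (256,267). The orange look-alike at (208,293) is not meant.
- **Jar:** the white one lies at top px (425,259), cap to the lower right. The yellow look-alike at (435,203) is not meant.
- **Stand:** the empty marked places are the two ends of the row, at top px (217,180) and (285,188).

Next I'll fit poses to the outlines in both views.

```bash
cat > h.py <<'E'
from workcell import manip
import cv2,numpy as np
from scipy.optimize import minimize
from scipy.spatial.transform import Rotation as R
S=4
def box(x0,x1,y0,y1,z0,z1): return np.array([[x,y,z] for x in(x0,x1) for y in(y0,y1) for z in(z0,z1)],float)
def cyl(r,z0,z1):
    a=np.linspace(0,2*np.pi,24,endpoint=False); return np.array([[r*np.cos(t),r*np.sin(t),z] for z in(z0,z1) for t in a])
def bottle(dx=0,dy=0,dz=0):
    o=[dx,dy,dz]; b=box(-25,25,-25,25,0,98)
    return [b+o,np.vstack([b[b[:,2]==98],cyl(14,112,114)])+o,cyl(17,114,140)+o]
JAR=[box(-25,25,-25,25,0,71),cyl(20,71,76),cyl(22,76,100)]
STAND=[box(-75,75,-127,127,0,30),box(-50,50,115,127,30,170),box(-50,50,-127,-115,30,170),box(67,75,-115,115,30,50)]
STANDROW=STAND+bottle(0,28,30)+bottle(0,-28,30)
def proj(p,P):
    T=np.linalg.inv(p["pose"]); c=P@T[:3,:3].T+T[:3,3]; q=c@p["mtx"].T; return q[:,:2]/q[:,2:]
def render(p,parts,M,t):
    im=np.zeros((420*S,560*S),np.uint8)
    for a in parts:
        q=proj(p,(a@M.T+t)/1000); h=cv2.convexHull(((q+.5)*S).astype(np.float32))
        cv2.fillConvexPoly(im,np.round(h*16).astype(np.int32),1,shift=4)
    return cv2.resize(im*255,(560,420),interpolation=cv2.INTER_AREA)/255.
def ground(p,uv,z=0.):
    d=p["pose"][:3,:3]@np.linalg.solve(p["mtx"],[*uv,1]); o=p["pose"][:3,3]; return (o+d*(z-o[2])/d[2])*1000
def fit(shots,parts,f,x0,step):
    "shots: [(picture,mask)]; f(params)->(rotation matrix, t mm)"
    cost=lambda x: sum(np.abs(render(p,parts,*f(x))-m).sum()/m.sum() for p,m in shots)
    r=minimize(cost,x0,method="Nelder-Mead",options=dict(initial_simplex=np.vstack([x0]+[np.array(x0)+np.eye(len(x0))[i]*step[i] for i in range(len(x0))]),xatol=.05,fatol=1e-5,maxiter=250))
    return np.round(r.x,2),round(r.fun,3)
rz=lambda d: R.from_euler("z",d,degrees=True).as_matrix()
up=lambda x:(rz(x[2]),np.array([x[0],x[1],x[3] if len(x)>3 else 0]))
# lying, jar axis at heading x[2]; x,y = base centre
def lie(x): 
    a=np.radians(x[2]); z=np.array([np.cos(a),np.sin(a),0]); X=np.array([0,0,1.]); return np.column_stack([X,np.cross(z,X),z]),np.array([x[0],x[1],25])
def mask(p,label,uv):
    "mask whose centroid is nearest the pixel uv"
    c=[d for d in manip.outline_of(p,label) if d["mask"].sum()>50]
    return min(c,key=lambda d:np.hypot(*(np.argwhere(d["mask"]).mean(0)[::-1]-uv)))["mask"] if c else None
E
python3 - <<'E'
from h import *
t=manip.camera("top"); s=manip.camera("side")
g=ground(t,(256,272)); print(g)
def go(lab,parts,f,x0,step,uvt,uvs):
    for nm,sh in (("both",None),("top",[0]),("side",[1])):
        L=[(t,mask(t,lab,uvt)),(s,mask(s,lab,uvs))]
        if sh: L=[L[sh[0]]]
        print(lab,nm,[int(m.sum()) for _,m in L],*fit(L,parts,f,x0,step))
go("bottle",bottle(),up,[*g[:2],20],[8,8,10],(256,267),(222,205))
a=ground(t,(408,249),.025);b=ground(t,(438,267),.025);hd=np.degrees(np.arctan2(*(b-a)[1::-1]))
go("jar",JAR,lie,[*a[:2],hd],[8,8,8],(425,259),(300,385))
o=ground(t,(248.3,188.9)); print(o)
def um(p,uv):
    m=mask(p,"stand",uv).copy()
    for l in("row_bottle_1","mark_1"):
        for d in manip.outline_of(p,l):
            c=np.argwhere(d["mask"]).mean(0)[::-1]
            if np.hypot(*(c-uv))<45: m|=d["mask"]
    return cv2.morphologyEx(m.astype(np.uint8),cv2.MORPH_CLOSE,np.ones((5,5)))>0
L=[(t,um(t,(248,185))),(s,um(s,(310,180)))]
for l in(L,L[:1],L[1:]): print("stand",*fit(l,STANDROW,up,[*o[:2],-3],[8,8,4]))
x,_=fit(L,STANDROW,up,[*o[:2],-3],[8,8,4])
vis=[]
for p,m in L:
    v=p["frame"][:,:,::-1].copy(); 
    for part in STANDROW:
        h=cv2.convexHull(proj(p,(part@up(x)[0].T+up(x)[1])/1000).astype(np.float32)); cv2.polylines(v,[np.round(h).astype(int)],1,(0,255,0))
    vis.append(v)
cv2.imwrite("pics/st.png",np.hstack([cv2.resize(vis[0][130:240,170:330],None,fx=2.5,fy=2.5),cv2.resize(vis[1][100:210,250:370],None,fx=2.5,fy=2.5)]))
E
```

```text
[413.82351499 125.62361635   0.        ]
bottle both [495, 1387] [425.74 120.75  73.31] 0.139
bottle top [495] [425.44 120.64 -18.75] 0.075
bottle side [1387] [425.99 120.98 -15.76] 0.058
jar both [980, 1944] [ 471.3  -241.86 -122.2 ] 0.147
jar top [980] [ 471.07 -239.46 -121.74] 0.072
jar side [1944] [ 470.79 -243.4  -121.79] 0.049
[625.32902551 146.35437025   0.        ]
stand [631.64 139.93  -6.03] 0.164
stand [631.29 139.82  -5.91] 0.022
stand [634.03 145.29  -5.78] 0.137
```

View pics/st.png

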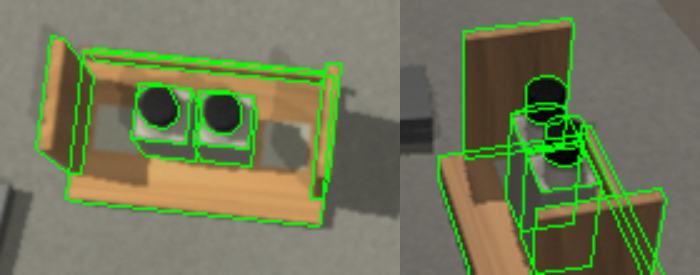

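Request:
{"name": "jog_arm", "arguments": {"translation": [[266, 287, 0], [266, 287, 0], [266, 287, 0], [266, 287, 0], [266, 287, 0], [266, 287, 0], [266, 287, 0], [266, 287, 0], [266, 287, 0], [266, 287, 0], [266, 287, 0], [266, 287, 0]], "turn": [53, 53, 53, 53, 53, 53, 53, 53, 53, 53, 53, 53], "grip": 85, "grip_force": 40}}

```text
clock: 2.9
position: [0.4802, -0.2995, 0.2313]
ee_rot: [0.803, 0.596, 0.0, 0.0]
ft_force: [0.4, -0.6, -0.0]
grip_width: 0.995
```

Request:
{"name": "jog_arm", "arguments": {"translation": [[-54, 420, -31], [-54, 420, -31], [-54, 420, -31], [-54, 420, -31], [-54, 420, -31], [-54, 420, -31], [-54, 420, -31], [-54, 420, -31], [-54, 420, -31], [-54, 420, -31], [-54, 420, -31], [-54, 420, -31]], "turn": [0, 0, 0, 0, 0, 0, 0, 0, 0, 0, 0, 0]}}

```text
clock: 3.9
position: [0.4258, 0.1223, 0.2005]
ee_rot: [0.802, 0.597, 0.0, 0.0]
ft_force: [-0.5, -1.9, -0.4]
grip_width: 0.998
```

Request:
{"name": "jog_arm", "arguments": {"translation": [[0, -2, -30], [0, -2, -55], [0, -2, -75], [0, -2, -87], [0, -2, -87], [0, -2, -87]], "turn": [0, 0, 0, 0, 0, 0]}}

```text
clock: 4.4
position: [0.426, 0.1185, 0.1134]
ee_rot: [0.803, 0.596, -0.0, -0.0]
ft_force: [0.4, -0.3, 0.1]
grip_width: 0.995
```

Request:
{"name": "jog_arm", "arguments": {"translation": [[0, 0, 0], [0, 0, 0], [0, 0, 0], [0, 0, 0], [0, 0, 0], [0, 0, 0], [0, 0, 0], [0, 0, 0]], "turn": [0, 0, 0, 0, 0, 0, 0, 0], "grip": 20}}

```text
clock: 5.07
position: [0.4264, 0.1186, 0.1141]
ee_rot: [0.803, 0.596, 0.0, 0.0]
ft_force: [-1.2, -0.4, 5.6]
grip_width: 0.389
```

Request:
{"name": "jog_arm", "arguments": {"translation": [[0, 0, 10], [0, 0, 40], [0, 0, 80], [0, 0, 120], [0, 0, 160], [0, 0, 190], [0, 0, 190], [0, 0, 190]], "turn": [0, 0, 0, 0, 3, 7, 11, 11]}}

```text
clock: 5.73
position: [0.4268, 0.119, 0.3061]
ee_rot: [0.741, 0.672, 0.001, 0.001]
ft_force: [-0.6, -0.5, -3.7]
grip_width: 0.383
```

Request:
{"name": "jog_arm", "arguments": {"translation": [[20, 10, 0], [50, 25, 0], [80, 40, 0], [110, 55, 0], [140, 70, 0], [170, 85, 0], [195, 98, 0], [213, 104, 0], [213, 104, 0], [213, 104, 0]], "turn": [0, 0, 0, 0, 0, 0, 0, 0, 0, 0]}}

```text
clock: 6.57
position: [0.6394, 0.2236, 0.3039]
ee_rot: [0.741, 0.671, -0.0, 0.0]
ft_force: [-0.2, 0.2, -2.9]
grip_width: 0.382
```

```bash
python3 - <<'E'
from h import *
t=manip.camera("top"); s=manip.camera("side")
o=manip.get_obs(); print(o["position"],o["ft_force"],o["clock"])
g=np.array([639,224,190,])
L=[]
for p in(t,s):
    uv=proj(p,np.array([[.639,.224,.25]]))[0]
    for d in manip.outline_of(p,"bottle"):
        c=np.argwhere(d["mask"]).mean(0)[::-1]; print(p is t,uv.round(),c.round(),d["mask"].sum(),round(d["confidence"],2))
    L.append((p,mask(p,"bottle",uv)))
    v=p["frame"][:,:,::-1]; r,c=int(uv[1]),int(uv[0]); cv2.imwrite("pics/b%d.png"%len(L),v[max(0,r-80):r+80,c-100:c+100])
f=lambda x:(R.from_euler("zxy",[x[2],x[4],x[5]],degrees=True).as_matrix(),np.array([x[0],x[1],x[3]]))
print(fit(L[1:],bottle(),up,[639,224,-6,190],[5,5,4,5]))
a=cv2.imread("pics/b1.png");b=cv2.imread("pics/b2.png");h=min(len(a),len(b))
cv2.imwrite("pics/b.png",cv2.resize(np.hstack([a[:h],b[:h]]),None,fx=1.9,fy=1.9))
E
```

```text
[0.63893941 0.22295206 0.30554557] [-0.68000378  0.53340534 -3.06906718] 6.6667
True [199. 160.] [208. 293.] 642 0.66
False [302.  87.] [302.  86.] 1670 0.87
False [302.  87.] [231. 144.] 1927 0.43
(array([640.54, 231.03, -11.2 , 186.07]), np.float64(0.079))
```

View pics/b.png

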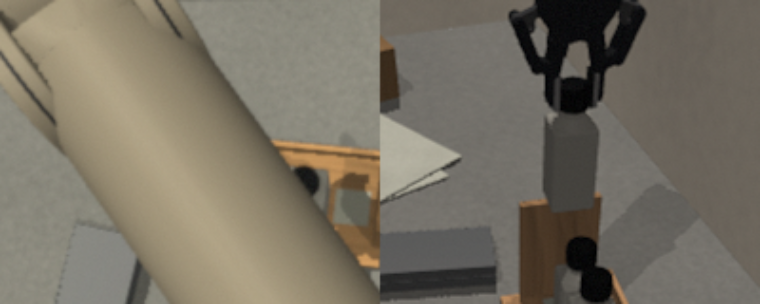

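```bash
python3 - <<'E'
from h import *
s=manip.camera("side"); print(manip.get_obs()["position"])
uv=proj(s,np.array([[.639,.224,.25]]))[0]; m=mask(s,"bottle",uv)
for z in(190,191.5,193): print(z,fit([(s,m)],bottle(0,0,z),up,[639,224,-6],[5,5,4]))
x,_=fit([(s,m)],bottle(0,0,191.5),up,[639,224,-6],[5,5,4])
# stand panels in side: fit via stand mask with no bottles (near outline), hole-free comparison
ms=mask(s,"stand",(310,180)).astype(np.uint8)
for d in manip.outline_of(s,"row_bottle_1"):
    c=np.argwhere(d["mask"]).mean(0)[::-1]; print("rb",c.round(),d["mask"].sum(),round(d["confidence"],2))
    if d["mask"].sum()<2500 and 290<c[0]<335 and 130<c[1]<190: ms|=d["mask"].astype(np.uint8)
ms=cv2.morphologyEx(ms,cv2.MORPH_CLOSE,np.ones((9,9)))
y,c=fit([(s,ms>0)],STANDROW,up,[631,140,-6],[6,6,3]); print("stand side",y,c)
v=cv2.resize(s["frame"][:,:,::-1],None,fx=4,fy=4,interpolation=cv2.INTER_CUBIC)
def dr(parts,xx,col):
    for part in parts:
        h=cv2.convexHull((4*proj(s,(part@up(xx)[0].T+up(xx)[1])/1000)+2).astype(np.float32)); cv2.polylines(v,[np.round(h).astype(int)],1,col)
dr(bottle(0,0,191.5),x,(0,0,255)); dr(STANDROW,[631.3,139.8,-5.9],(0,255,0))
cv2.imwrite("pics/ov.png",v[250:850,1000:1500])
E
```

```text
[0.63946668 0.22259608 0.30668073]
190 (array([640.21, 228.09,  -9.25]), np.float64(0.079))
191.5 (array([639.44, 226.05,  -9.38]), np.float64(0.083))
193 (array([638.31, 223.84, -10.02]), np.float64(0.087))
rb [303. 153.] 566 0.74
rb [313. 168.] 847 0.61
stand side [634.61 147.54  -5.94] 0.076
```

View pics/ov.png

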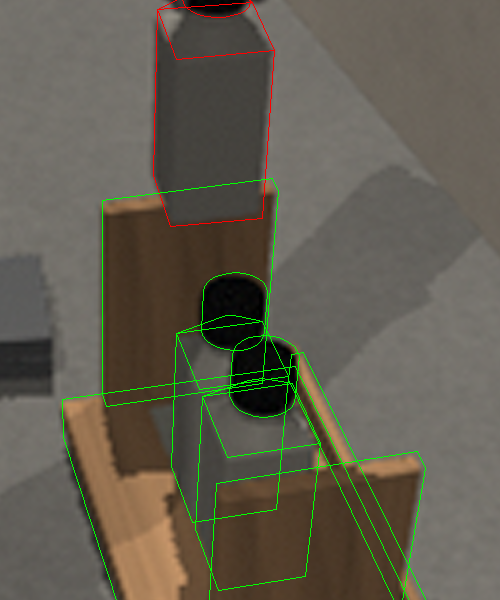

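```bash
python3 - <<'E'
from h import *
s=manip.camera("side"); t=manip.camera("top")   # calibration is fixed
T=dict(t,frame=cv2.imread("pics/top0.png")[:,:,::-1]); Sd=dict(s,frame=cv2.imread("pics/side0.png")[:,:,::-1])
M=rz(-5.9); c0=np.array([631.3,139.8,0])
cap=[cyl(17,144,170)]
for yy in(28,-28):
    L=[]
    for p in(T,Sd):
        f=p["frame"].max(2)<45; q=proj(p,((M@np.array([0,yy,157])+c0)/1000)[None])[0]
        n,lab,st,ce=cv2.connectedComponentsWithStats(f.astype(np.uint8)); k=1+np.argmin(np.hypot(*(ce[1:]-q).T)); L.append((p,lab==k)); print(yy,q.round(1),ce[k].round(1),st[k])
    x0=(M@np.array([0,yy,0])+c0)[:2]; g=lambda x:(np.eye(3),np.array([x[0],x[1],0]))
    print("exp",x0.round(1),"top",fit(L[:1],cap,g,x0,[4,4]),"side",fit(L[1:],cap,g,x0,[4,4]))
# right mark: pale, low saturation pixels between near bottle and panel in top
hsv=cv2.cvtColor(T["frame"],cv2.COLOR_RGB2HSV)
m=np.zeros((420,560),bool); m[174:202,273:298]=hsv[174:202,273:298,1]<75
n,lab,st,ce=cv2.connectedComponentsWithStats(m.astype(np.uint8)); k=1+np.argmax(st[1:,4]); print(st[k],ce[k])
x0=(M@np.array([0,-84,0])+c0)[:2]
for xx in(fit([(T,lab==k)],[box(-23,23,-23,23,30,30.6)],up,[*x0,-6],[4,4,4]),): print("mark exp",x0,xx)
for l in("mark_1",):
  for d in manip.outline_of(s,l): print(d["extent"],d["confidence"])
v=T["frame"][:,:,::-1].copy(); v[lab==k]=(0,0,255); cv2.imwrite("pics/mk.png",cv2.resize(v[140:220,180:320],None,fx=5,fy=5))
E
```

```text
28 [232.9 172.4] [234.4 172.3] [228 165  13  15 142]
28 [308.  139.8] [311.5 148.7] [300 131  24  36 525]
exp [634.2 167.7] top (array([633.28, 165.65]), np.float64(0.64)) side (array([631.5 , 164.06]), np.float64(0.526))
-28 [258.2 174.8] [259.1 174.7] [253 168  14  15 162]
-28 [315.4 155.9] [311.5 148.7] [300 131  24  36 525]
exp [628.4 111.9] top (array([626.74, 110.53]), np.float64(0.41)) side (array([627.75, 112.68]), np.float64(0.525))
[274 179  20  19 322] [283.68944099 187.82919255]
mark exp [622.66542691  56.24496336] (array([622.44,  55.96,  -5.98]), np.float64(0.081))
[289.8, 165.3, 294.8, 172.3] 0.38
```

View pics/mk.png

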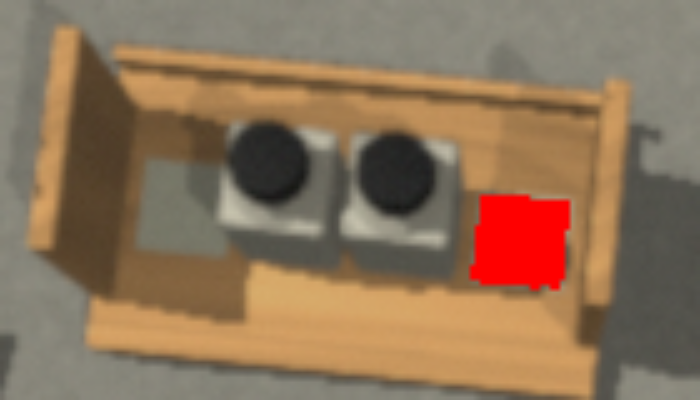

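Request:
{"name": "jog_arm", "arguments": {"translation": [[0, -2, -30], [0, -2, -60], [0, -2, -90], [0, -2, -115], [0, -2, -135], [0, -2, -148], [0, -2, -155], [0, -2, -155], [0, -2, -155]], "turn": [0, 0, 0, 0, 0, 0, 0, 0, 0]}}

```text
clock: 7.97
position: [0.6402, 0.2212, 0.1522]
ee_rot: [0.741, 0.672, 0.002, 0.002]
ft_force: [-0.7, -0.5, -2.3]
grip_width: 0.38
```

```bash
python3 - <<'E'
from h import *
s=manip.camera("side"); o=manip.get_obs(); print(o["position"],o["ft_force"])
v=cv2.resize(s["frame"][:,:,::-1],None,fx=5,fy=5,interpolation=cv2.INTER_CUBIC)
def dr(parts,xx,col):
    for part in parts:
        h=cv2.convexHull((5*proj(s,(part@up(xx)[0].T+up(xx)[1])/1000)+2).astype(np.float32)); cv2.polylines(v,[np.round(h).astype(int)],1,col)
dr(bottle(0,0,o["position"][2]*1000-114),[640,223.4,-5.9],(0,0,255)); dr(bottle(0,28,30),[631.3,139.8,-5.9],(0,255,0))
cv2.imwrite("pics/ov2.png",v[480:1030,1230:1830])
E
```

```text
[0.64038998 0.22140361 0.15276426] [-0.08545506 -0.08980096 -3.3700585 ]
```

View pics/ov2.png

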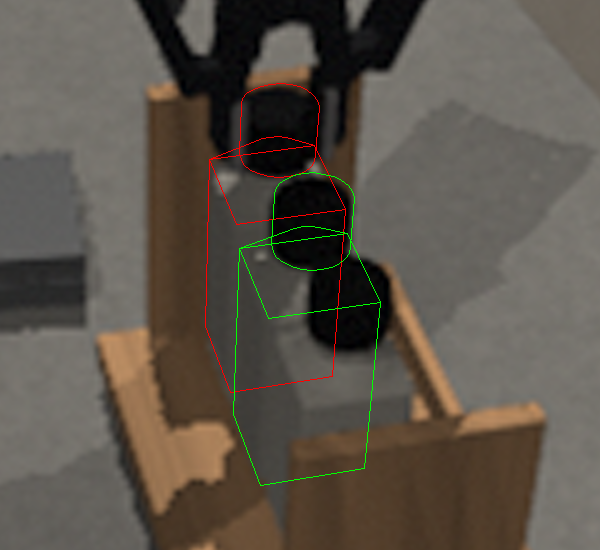

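Request:
{"name": "jog_arm", "arguments": {"translation": [[0, 0, -3], [0, 0, -5], [0, 0, -6.5], [0, 0, -7.5], [0, 0, -8], [0, 0, -8]], "turn": [0, 0, 0, 0, 0, 0]}}

```text
clock: 8.52
position: [0.6403, 0.2214, 0.1446]
ee_rot: [0.741, 0.672, 0.002, 0.002]
ft_force: [-0.4, 0.4, -2.9]
grip_width: 0.389
```

Request:
{"name": "jog_arm", "arguments": {"translation": [[0, 0, -1], [0, 0, -1.5], [0, 0, -2], [0, 0, -2]], "turn": [0, 0, 0, 0]}}

```text
clock: 8.85
position: [0.6407, 0.2217, 0.1442]
ee_rot: [0.741, 0.672, 0.003, 0.002]
ft_force: [-3.1, -1.9, 7.6]
grip_width: 0.38
```

Request:
{"name": "jog_arm", "arguments": {"translation": [[0, 0, 0], [0, 0, 0], [0, 0, 0], [0, 0, 0], [0, 0, 0], [0, 0, 0]], "turn": [0, 0, 0, 0, 0, 0], "grip": 65}}

```text
clock: 9.35
position: [0.6406, 0.2217, 0.1441]
ee_rot: [0.741, 0.672, 0.003, 0.002]
ft_force: [0.4, 0.5, 0.0]
grip_width: 0.765
```

Request:
{"name": "jog_arm", "arguments": {"translation": [[0, 0, 15], [0, 0, 45], [0, 0, 85], [0, 0, 85], [-20, -40, 85], [-40, -80, 85], [-60, -120, 85], [-80, -160, 85], [-100, -200, 85], [-120, -240, 85], [-120, -240, 85], [-120, -240, 85]], "turn": [0, 0, 0, 0, 0, 0, 0, 0, 0, 0, 0, 0]}}

```text
clock: 10.35
position: [0.5192, -0.0238, 0.2291]
ee_rot: [0.743, 0.669, 0.002, 0.003]
ft_force: [1.5, 0.1, -0.7]
grip_width: 0.763
```

Request:
{"name": "jog_arm", "arguments": {"translation": [[-96, -294, 0], [-96, -294, 0], [-96, -294, 0], [-96, -294, 0], [-96, -294, 0], [-96, -294, 0], [-96, -294, 0], [-96, -294, -60], [-96, -294, -100], [-96, -294, -100], [-96, -294, -100]], "turn": [-26, -26, -26, -26, -26, -26, -26, -26, -26, -26, -26], "grip": 85, "grip_force": 20}}

```text
clock: 11.27
position: [0.4209, -0.3166, 0.1244]
ee_rot: [0.875, 0.484, -0.0, -0.0]
ft_force: [-1.2, 0.4, -0.4]
grip_width: 0.993
```

```bash
python3 - <<'E'
from h import *
t=manip.camera("top"); s=manip.camera("side"); o=manip.get_obs(); print(o["position"],o["ee_rot"],o["clock"])
for p in(t,s):
    uv=proj(p,np.array([[.64,.2234,.09]]))[0]
    for l in("bottle","row_bottle_1"):
      for d in manip.outline_of(p,l):
        c=np.argwhere(d["mask"]).mean(0)[::-1]
        if np.hypot(*(c-uv))<14: print(l,p is t,round(d["confidence"],2),d["mask"].sum(),fit([(p,d["mask"])],bottle(0,0,30.6),up,[640,223,-6],[4,4,4]))
v=cv2.resize(t["frame"][:,:,::-1],None,fx=5,fy=5,interpolation=cv2.INTER_CUBIC)
for part in bottle(0,0,30.6):
    xx=[640,223.4,-5.9]; h=cv2.convexHull((5*proj(t,(part@up(xx)[0].T+up(xx)[1])/1000)+2).astype(np.float32)); cv2.polylines(v,[np.round(h).astype(int)],1,(0,0,255))
v2=cv2.resize(t["frame"][200:320,360:480,::-1],None,fx=3,fy=3,interpolation=cv2.INTER_CUBIC)
a=v[730:1090,930:1330]; cv2.imwrite("pics/c.png",np.hstack([a,v2]))
E
```

```text
[ 0.42398652 -0.31712017  0.12953324] [0.87454041 0.48494158 0.00114771 0.00307064] 11.3667
bottle True 0.88 670 (array([640.56, 225.78,  -5.41]), np.float64(0.161))
```

View pics/c.png

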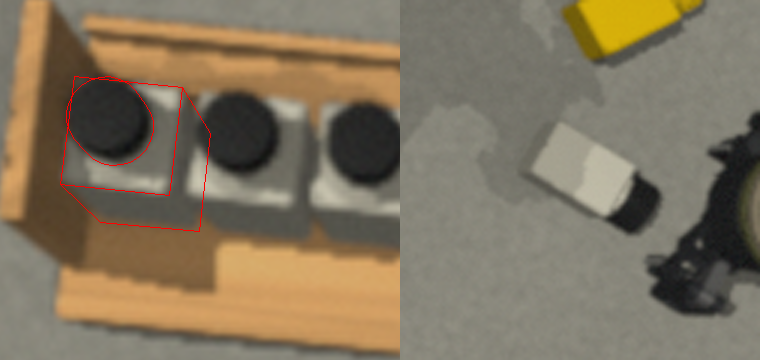

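Request:
{"name": "jog_arm", "arguments": {"translation": [[0, 0, -35], [0, 0, -70], [0, 0, -95], [0, 0, -110], [0, 0, -118], [0, 0, -121], [0, 0, -121]], "turn": [0, 0, 0, 0, 0, 0, 0]}}

```text
clock: 12.15
position: [0.4252, -0.3182, 0.0108]
ee_rot: [0.875, 0.485, 0.002, 0.005]
ft_force: [0.1, 0.5, 0.5]
grip_width: 0.995
```

Request:
{"name": "jog_arm", "arguments": {"translation": [[0, 0, 0], [0, 0, 0], [0, 0, 0], [0, 0, 0], [0, 0, 0], [0, 0, 0], [0, 0, 0], [0, 0, 0]], "turn": [0, 0, 0, 0, 0, 0, 0, 0], "grip": 35}}

```text
clock: 12.82
position: [0.4256, -0.3187, 0.0117]
ee_rot: [0.875, 0.485, 0.002, 0.006]
ft_force: [-1.1, -0.2, 6.2]
grip_width: 0.508
```

Request:
{"name": "jog_arm", "arguments": {"translation": [[1, 1, 6], [2.5, 4, 12], [4, 7, 17], [6, 9, 22], [10, 16, 32], [14, 23, 40], [14, 23, 40], [14, 23, 40]], "turn": [0, 0, 0, 0, 0, 0, 0, 0]}}

```text
clock: 13.48
position: [0.4404, -0.2952, 0.0524]
ee_rot: [0.874, 0.485, 0.002, 0.007]
ft_force: [-0.2, -1.2, -2.8]
grip_width: 0.508
```

```bash
python3 - <<'E'
from h import *
s=manip.camera("side"); o=manip.get_obs(); print(o["position"],o["ft_force"],o["torque"])
cv2.imwrite("pics/j1.png",cv2.resize(s["frame"][270:420,220:400,::-1],None,fx=3,fy=3,interpolation=cv2.INTER_CUBIC))
E
```

```text
[ 0.43967221 -0.29554159  0.05179767] [-0.94270997 -0.18452069 -2.52688504] [-0.14972704  0.10319952 -0.00094762]
```

View pics/j1.png

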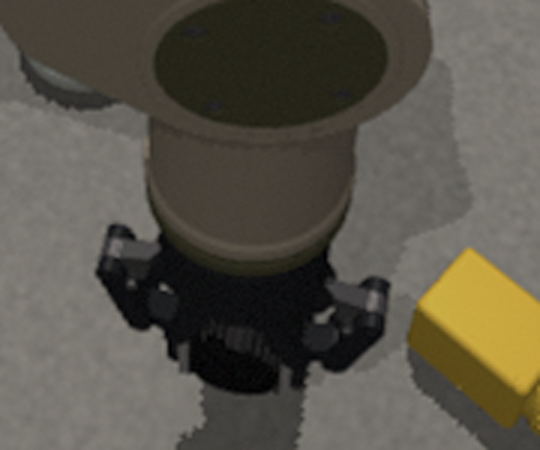

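Request:
{"name": "jog_arm", "arguments": {"translation": [[-7, -12, -15], [-14, -23, -30], [-14, -23, -38], [-14, -23, -41], [-14, -23, -41]], "turn": [0, 0, 0, 0, 0]}}

```text
clock: 13.95
position: [0.4241, -0.3199, 0.0106]
ee_rot: [0.875, 0.484, 0.0, 0.006]
ft_force: [-2.5, -1.6, 2.1]
grip_width: 0.507
```

Request:
{"name": "jog_arm", "arguments": {"translation": [[0, 0, 0], [0, 0, 0], [0, 0, 0], [-6, -10, 0], [-6, -10, 0], [-6, -10, 0]], "turn": [0, 0, 0, 0, 0, 0], "grip": 58}}

```text
clock: 14.45
position: [0.4175, -0.3308, 0.0105]
ee_rot: [0.875, 0.483, 0.0, 0.006]
ft_force: [0.3, -0.2, -0.6]
grip_width: 0.68
```

Request:
{"name": "jog_arm", "arguments": {"translation": [[0, 0, 0], [0, 0, 0], [0, 0, 0], [0, 0, 0], [0, 0, 0]], "turn": [0, 0, 0, 0, 0], "grip": 35, "grip_force": 20}}

```text
clock: 14.87
position: [0.4174, -0.3309, 0.0106]
ee_rot: [0.875, 0.483, 0.0, 0.006]
ft_force: [-2.2, -0.7, 4.4]
grip_width: 0.503
```

Request:
{"name": "jog_arm", "arguments": {"translation": [[1, 1, 6], [2, 3, 12], [4, 6, 19], [6, 9, 25], [10, 16, 36], [15, 24, 46], [15, 24, 46], [15, 24, 46]], "turn": [0, 0, 0, 0, 0, 0, 0, 0]}}

```text
clock: 15.53
position: [0.4334, -0.3064, 0.0576]
ee_rot: [0.875, 0.484, 0.0, 0.007]
ft_force: [-0.2, 0.1, -1.8]
grip_width: 0.501
```

```bash
cat > jp.py <<'E'
from h import *
s=manip.camera("side"); o=manip.get_obs(); print(o["position"]*1000,o["ft_force"].round(1),o["torque"].round(3),o["clock"])
t=manip.camera("top")
for p in (s,t):
  for d in manip.outline_of(p,"jar"): print(p is t,np.round(d["extent"]),d["mask"].sum(),round(d["confidence"],2))
E
python3 jp.py
```

```text
[ 432.68785992 -306.80797669   56.896006  ] [ 0.2 -0.9 -1.8] [-0.043 -0.075 -0.05 ] 15.5833
False [286. 389. 312. 407.] 405 0.92
False [358. 353. 425. 420.] 2485 0.88
True [415. 189. 460. 219.] 883 0.79
True [390. 238. 443. 270.] 973 0.65
True [122. 198. 176. 267.] 2634 0.65
```

```bash
cat > tilt.py <<'E'
from h import *
import sys
t=manip.camera("top"); o=manip.get_obs(); print(o["position"]*1000,o["ft_force"].round(1),o["torque"].round(3),o["clock"])
P=o["position"]*1000+[0,0,18.7]; along,off=float(sys.argv[1]),float(sys.argv[2])
a=np.radians(-122)
def f(x):
    th=np.radians(x[0]); h=np.array([np.cos(a),np.sin(a),0]); z=np.cos(th)*h+[0,0,np.sin(th)]; X=-np.sin(th)*h+[0,0,np.cos(th)]
    M=np.column_stack([X,np.cross(z,X),z]); return M, P-(along+x[1])*z-off*X
uv=proj(t,(f([20,0])[1][None]+[-20,-35,20])/1000)[0]; m=mask(t,"jar",uv)
for th in range(-10,91,10): print(th,[round(np.abs(render(t,JAR,*f([th,d]))-m).sum()/m.sum(),3) for d in(-4,0,4)])
E
python3 tilt.py 101.5 4
```

```text
[ 432.04388301 -307.21301919   56.26167821] [ 0.5 -0.9 -1.7] [-0.077 -0.128 -0.05 ] 15.7833
-10 [np.float64(0.401), np.float64(0.361), np.float64(0.366)]
0 [np.float64(0.32), np.float64(0.275), np.float64(0.282)]
10 [np.float64(0.265), np.float64(0.204), np.float64(0.2)]
20 [np.float64(0.197), np.float64(0.136), np.float64(0.16)]
30 [np.float64(0.183), np.float64(0.112), np.float64(0.079)]
40 [np.float64(0.246), np.float64(0.17), np.float64(0.105)]
50 [np.float64(0.368), np.float64(0.305), np.float64(0.249)]
60 [np.float64(0.51), np.float64(0.46), np.float64(0.416)]
70 [np.float64(0.667), np.float64(0.63), np.float64(0.594)]
80 [np.float64(0.821), np.float64(0.798), np.float64(0.773)]
90 [np.float64(0.976), np.float64(0.963), np.float64(0.948)]
```

Request:
{"name": "jog_arm", "arguments": {"translation": [[4, 6, 6], [8, 12, 11], [12, 19, 15.5], [16, 26, 19], [20, 33, 22], [25, 40, 25], [30, 48, 27], [35, 56, 28], [40, 64, 28], [40, 64, 28]], "turn": [0, 0, 0, 0, 0, 0, 0, 0, 0, 0]}}

```text
clock: 16.67
position: [0.4734, -0.2406, 0.0843]
ee_rot: [0.875, 0.484, 0.0, 0.005]
ft_force: [-0.2, 0.3, -3.0]
grip_width: 0.506
```

```bash
python3 tilt.py 101.5 4; python3 - <<'E'
from h import *
s=manip.camera("side"); cv2.imwrite("pics/j2.png",cv2.resize(s["frame"][270:420,220:400,::-1],None,fx=3,fy=3,interpolation=cv2.INTER_CUBIC))
E
```

```text
[ 472.68179296 -241.91217571   84.15864183] [-0.4 -0.9 -3.2] [-0.075  0.058 -0.018] 16.7167
-10 [np.float64(0.517), np.float64(0.515), np.float64(0.527)]
0 [np.float64(0.423), np.float64(0.404), np.float64(0.41)]
10 [np.float64(0.352), np.float64(0.287), np.float64(0.292)]
20 [np.float64(0.294), np.float64(0.237), np.float64(0.242)]
30 [np.float64(0.292), np.float64(0.218), np.float64(0.197)]
40 [np.float64(0.361), np.float64(0.283), np.float64(0.207)]
50 [np.float64(0.509), np.float64(0.441), np.float64(0.375)]
60 [np.float64(0.675), np.float64(0.622), np.float64(0.567)]
70 [np.float64(0.856), np.float64(0.816), np.float64(0.775)]
80 [np.float64(1.037), np.float64(1.007), np.float64(0.98)]
90 [np.float64(1.206), np.float64(1.19), np.float64(1.176)]
```

View pics/j2.png

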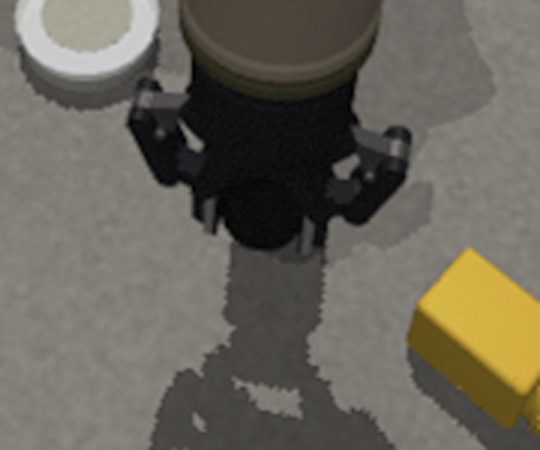

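Request:
{"name": "jog_arm", "arguments": {"translation": [[0, 0, 41], [0, 0, 65], [0, 0, 80], [0, 0, 86], [0, 0, 72], [0, 0, 56], [0, 0, 40], [0, 0, 24], [0, 0, 12], [0, 0, 5], [0, 0, 46], [0, 0, 70]], "turn": [0, 0, 0, 0, 0, 0, 0, 0, 0, 0, 0, 0]}}

```text
clock: 17.82
position: [0.4715, -0.2432, 0.1548]
ee_rot: [0.875, 0.483, -0.0, 0.005]
ft_force: [0.8, -0.1, -1.0]
grip_width: 0.5
```

Request:
{"name": "jog_arm", "arguments": {"translation": [[0, 0, 12], [0, 0, 18], [0, 0, 10], [0, 0, -5], [0, 0, -20], [0, 0, -36], [0, 0, -50], [0, 0, -58], [0, 0, -62], [0, 0, -62]], "turn": [0, 0, 0, 0, 0, 0, 0, 0, 0, 0]}}

```text
clock: 18.65
position: [0.4706, -0.2427, 0.0912]
ee_rot: [0.875, 0.483, -0.001, 0.003]
ft_force: [-0.6, 1.1, -2.2]
grip_width: 0.501
```

```bash
python3 tilt.py 101.5 4
```

```text
[ 471.21632212 -242.99360638   92.22539406] [ 0.  -0.4 -2.4] [-0.047  0.014  0.029] 18.7
-10 [np.float64(0.934), np.float64(0.951), np.float64(0.964)]
0 [np.float64(0.825), np.float64(0.832), np.float64(0.842)]
10 [np.float64(0.7), np.float64(0.707), np.float64(0.718)]
20 [np.float64(0.651), np.float64(0.661), np.float64(0.666)]
30 [np.float64(0.595), np.float64(0.593), np.float64(0.602)]
40 [np.float64(0.51), np.float64(0.496), np.float64(0.494)]
50 [np.float64(0.418), np.float64(0.391), np.float64(0.371)]
60 [np.float64(0.471), np.float64(0.397), np.float64(0.324)]
70 [np.float64(0.661), np.float64(0.602), np.float64(0.541)]
80 [np.float64(0.887), np.float64(0.847), np.float64(0.804)]
90 [np.float64(1.124), np.float64(1.101), np.float64(1.075)]
```

Request:
{"name": "jog_arm", "arguments": {"translation": [[0, 0, 41], [0, 0, 68], [0, 0, 84], [0, 0, 90], [0, 0, 76], [0, 0, 60], [0, 0, 44], [0, 0, 28], [0, 0, 16], [0, 0, 10], [0, 0, 51], [0, 0, 78]], "turn": [0, 0, 0, 0, 0, 0, 0, 0, 0, 0, 0, 0]}}

```text
clock: 19.75
position: [0.4713, -0.2427, 0.1717]
ee_rot: [0.875, 0.483, -0.001, 0.004]
ft_force: [1.3, -1.0, -1.9]
grip_width: 0.502
```

Request:
{"name": "jog_arm", "arguments": {"translation": [[0, 0, 12], [0, 0, 18], [0, 0, 10], [0, 0, -5], [0, 0, -20], [0, 0, -36], [0, 0, -36], [0, 0, 5], [0, 0, 30], [0, 0, 40], [0, 0, 40]], "turn": [0, 0, 0, 0, 0, 0, 0, 0, 0, 0, 0]}}

```text
clock: 20.67
position: [0.4724, -0.2431, 0.2137]
ee_rot: [0.875, 0.483, 0.0, 0.005]
ft_force: [0.7, -0.2, -2.9]
grip_width: 0.504
```

```bash
python3 tilt.py 101.5 4
```

```text
[ 471.45285818 -242.83328592  211.68774212] [-0.1 -1.4 -3.1] [-0.046  0.083  0.028] 20.7167
-10 [np.float64(0.95), np.float64(0.961), np.float64(0.975)]
0 [np.float64(0.837), np.float64(0.845), np.float64(0.856)]
10 [np.float64(0.693), np.float64(0.699), np.float64(0.726)]
20 [np.float64(0.635), np.float64(0.645), np.float64(0.663)]
30 [np.float64(0.578), np.float64(0.586), np.float64(0.59)]
40 [np.float64(0.5), np.float64(0.493), np.float64(0.494)]
50 [np.float64(0.415), np.float64(0.405), np.float64(0.392)]
60 [np.float64(0.389), np.float64(0.333), np.float64(0.315)]
70 [np.float64(0.568), np.float64(0.516), np.float64(0.468)]
80 [np.float64(0.797), np.float64(0.76), np.float64(0.724)]
90 [np.float64(1.044), np.float64(1.02), np.float64(1.001)]
```

Request:
{"name": "jog_arm", "arguments": {"translation": [[0, 0, -20], [0, 0, -45], [0, 0, -70], [0, 0, -92], [0, 0, -108], [0, 0, -116], [0, 0, -121], [0, 0, -123], [0, 0, -123]], "turn": [0, 0, 0, 0, 0, 0, 0, 0, 0]}}

```text
clock: 21.52
position: [0.4708, -0.2426, 0.0873]
ee_rot: [0.875, 0.483, -0.001, 0.003]
ft_force: [-0.3, -0.7, -2.3]
grip_width: 0.501
```

Request:
{"name": "jog_arm", "arguments": {"translation": [[4, 6, -2], [8, 12, -4], [12, 19, -5], [16, 26, -6], [20, 32, -6], [24, 38, -6], [26, 42, -6], [26, 42, -6]], "turn": [0, 0, 0, 0, 0, 0, 0, 0]}}

```text
clock: 22.18
position: [0.4986, -0.1995, 0.0826]
ee_rot: [0.875, 0.484, 0.0, 0.004]
ft_force: [0.2, 0.5, 9.5]
grip_width: 0.506
```

```bash
python3 tilt.py 101.5 4
```

```text
[ 498.41585732 -200.00348308   82.68603339] [-0.7  0.2  8.5] [ 0.075  0.176 -0.02 ] 22.2333
-10 [np.float64(2.377), np.float64(2.398), np.float64(2.429)]
0 [np.float64(2.205), np.float64(2.226), np.float64(2.244)]
10 [np.float64(2.067), np.float64(2.084), np.float64(2.102)]
20 [np.float64(2.06), np.float64(2.079), np.float64(2.092)]
30 [np.float64(1.983), np.float64(1.989), np.float64(1.998)]
40 [np.float64(1.869), np.float64(1.848), np.float64(1.846)]
50 [np.float64(1.691), np.float64(1.666), np.float64(1.652)]
60 [np.float64(1.452), np.float64(1.427), np.float64(1.402)]
70 [np.float64(1.187), np.float64(1.157), np.float64(1.133)]
80 [np.float64(0.981), np.float64(0.914), np.float64(0.874)]
90 [np.float64(1.435), np.float64(1.385), np.float64(1.345)]
```

Request:
{"name": "jog_arm", "arguments": {"translation": [[1, 2, 0], [2, 3, 0], [3, 4, 0.5], [3, 4, 0.5]], "turn": [0, 0, 0, 0]}}

```text
clock: 22.62
position: [0.5013, -0.1958, 0.0831]
ee_rot: [0.875, 0.484, -0.0, 0.004]
ft_force: [-0.2, -0.2, -0.7]
grip_width: 0.504
```

Request:
{"name": "jog_arm", "arguments": {"translation": [[0, 0, 0], [0, 0, 0], [0, 0, 0], [0, 0, 0], [0, 0, 0], [0, 0, 0]], "turn": [0, 0, 0, 0, 0, 0], "grip": 85}}

```text
clock: 23.12
position: [0.5013, -0.1959, 0.0831]
ee_rot: [0.875, 0.484, -0.0, 0.004]
ft_force: [-0.7, 1.0, -0.0]
grip_width: 0.995
```

Request:
{"name": "jog_arm", "arguments": {"translation": [[0, 0, 20], [0, 0, 60], [0, 0, 90], [0, 0, 90], [-30, -40, 90], [-60, -80, 90], [-70, -120, 90], [-70, -160, 90], [-70, -200, 90], [-70, -200, 90]], "turn": [0, 0, 0, 0, 0, 0, 0, 0, 0, 0]}}

```text
clock: 23.95
position: [0.4282, -0.4031, 0.1727]
ee_rot: [0.877, 0.481, -0.001, 0.005]
ft_force: [-0.1, -0.0, 0.2]
grip_width: 0.997
```

```bash
python3 - <<'E'
from h import *
t=manip.camera("top"); s=manip.camera("side"); o=manip.get_obs(); print(o["position"],o["ft_force"],o["clock"])
L=[]
for p in(t,s):
    uv=proj(p,np.array([[.5,-.196,.05]]))[0]; m=mask(p,"jar",uv); print(uv.round(),np.argwhere(m).mean(0)[::-1].round(),m.sum())
    L.append((p,m))
for l in(L,L[:1],L[1:]): print(fit(l,JAR,up,[502,-196,-32],[5,5,5]))
a,b=[cv2.resize(p["frame"][int(v)-50:int(v)+50,int(u)-60:int(u)+60,::-1],None,fx=3,fy=3,interpolation=cv2.INTER_CUBIC) for p,m in L for u,v in [np.argwhere(m).mean(0)[::-1]]]
cv2.imwrite("pics/j3.png",np.hstack([a,b]))
E
```

```text
[ 0.42983435 -0.39900311  0.17235433] [ 0.37005856  0.814993   -0.38364697] 24.05
[389. 236.] [437. 203.] 950
[311. 327.] [403. 396.] 948
(array([600.83, 534.42, -16.07]), np.float64(3.536))
(array([458.4 ,  68.07, -41.65]), np.float64(1.484))
(array([ 447.83, 1514.74,   27.19]), np.float64(1.0))Traceback (most recent call last):
  File "<stdin>", line 9, in <module>
    return _nx.concatenate(arrs, 1, dtype=dtype, casting=casting)
           ~~~~~~~~~~~~~~~^^^^^^^^^^^^^^^^^^^^^^^^^^^^^^^^^^^^^^^
ValueError: all the input array dimensions except for the concatenation axis must match exactly, but along dimension 0, the array at index 0 has size 300 and the array at index 1 has size 225
```

```bash
cat > fj.py <<'E'
from h import *
import sys
def masks(p,P,rad=22):
    out=[]; uv=proj(p,np.array([P])/1000)[0]
    for l in("jar","bottle","row_bottle_1"):
        for d in manip.outline_of(p,l):
            c=np.argwhere(d["mask"]).mean(0)[::-1]
            if np.hypot(*(c-uv))<rad: out.append((l,round(d["confidence"],2),d["mask"]))
    return out
if __name__=="__main__":
    t=manip.camera("top"); s=manip.camera("side")
    for p in(t,s):
        for l,c,m in masks(p,[502,-196,50]): print(p is t,l,c,m.sum(),fit([(p,m)],JAR,up,[502,-196,-32],[5,5,5]))
    # colour-based: black cap blob near expected cap
    for p in(t,s):
        uv=proj(p,np.array([[.502,-.196,.088]]))[0]; n,lab,st,ce=cv2.connectedComponentsWithStats((p["frame"].max(2)<45).astype(np.uint8))
        k=[i for i in range(1,n) if np.hypot(*(ce[i]-uv))<25 and st[i,4]>20]; print(uv.round(1),[(ce[i].round(1).tolist(),st[i].tolist()) for i in k])
E
python3 fj.py
```

```text
True jar 0.66 590 (array([ 508.64, -182.06,  -32.84]), np.float64(0.115))
[392.8 234.2] [([387.2, 231.2], [378, 222, 20, 19, 276])]
[313.  315.3] []
```

```bash
python3 - <<'E'
from h import *
t=manip.camera("top"); s=manip.camera("side")
v=[]
for p in(t,s):
    w=cv2.resize(p["frame"][:,:,::-1],None,fx=4,fy=4,interpolation=cv2.INTER_CUBIC)
    for part in JAR:
        xx=[508.6,-182,-32.8]; h=cv2.convexHull((4*proj(p,(part@up(xx)[0].T+up(xx)[1])/1000)+2).astype(np.float32)); cv2.polylines(w,[np.round(h).astype(int)],1,(0,0,255))
    u,r=(4*proj(p,np.array([[.508,-.182,.05]]))[0]).astype(int); v.append(w[r-190:r+190,u-190:u+190])
print(ground(t,(387.2,231.2),.095)); cv2.imwrite("pics/j4.png",np.hstack(v))
E
```

```text
[ 508.47243193 -181.59400329   95.        ]
```

View pics/j4.png

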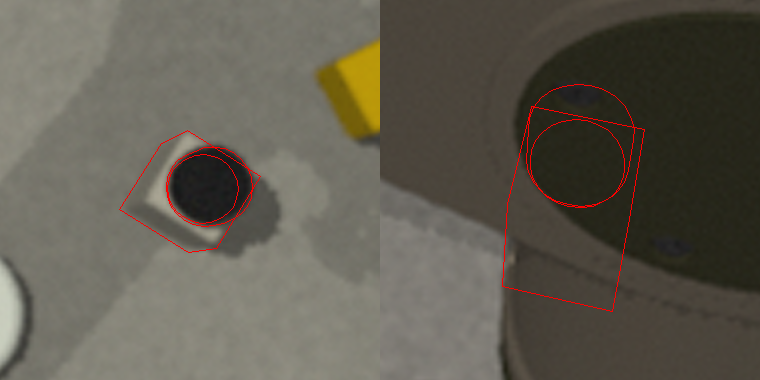

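Request:
{"name": "jog_arm", "arguments": {"translation": [[79, 215, 0], [79, 215, 0], [79, 215, 0], [79, 215, 0], [79, 215, 0], [79, 215, 0], [79, 215, -30], [79, 215, -60], [79, 215, -80], [79, 215, -92], [79, 215, -97], [79, 215, -97]], "turn": [0, 0, 0, 0, 0, 0, 0, 0, 0, 0, 0, 0], "grip_force": 40}}

```text
clock: 25.65
position: [0.5101, -0.1806, 0.0757]
ee_rot: [0.875, 0.484, -0.0, 0.003]
ft_force: [0.5, 0.3, -0.4]
grip_width: 0.995
```

Request:
{"name": "jog_arm", "arguments": {"translation": [[0, 0, 0], [0, 0, 0], [0, 0, 0], [0, 0, 0], [0, 0, 0], [0, 0, 0], [0, 0, 0]], "turn": [0, 0, 0, 0, 0, 0, 0], "grip": 30}}

```text
clock: 26.23
position: [0.5108, -0.181, 0.077]
ee_rot: [0.875, 0.484, 0.0, 0.004]
ft_force: [-0.6, -0.2, 6.5]
grip_width: 0.5
```

Request:
{"name": "jog_arm", "arguments": {"translation": [[0, 0, 10], [0, 0, 45], [0, 0, 85], [0, 0, 125], [0, 0, 160], [0, 0, 185], [0, 0, 190], [0, 0, 190]], "turn": [0, 0, 0, 5, 11, 17, 23, 26]}}

```text
clock: 26.9
position: [0.5117, -0.181, 0.2705]
ee_rot: [0.742, 0.671, 0.002, 0.006]
ft_force: [0.3, 0.2, -3.1]
grip_width: 0.503
```

Request:
{"name": "jog_arm", "arguments": {"translation": [[12, 24, 0], [24, 50, 0], [38, 80, 0], [53, 112, 0], [68, 145, 0], [83, 177, 0], [96, 205, 0], [105, 225, 0], [110, 234, 0], [112, 238, 0], [112, 238, 0], [112, 238, 0]], "turn": [0, 0, 0, 0, 0, 0, 0, 0, 0, 0, 0, 0]}}

```text
clock: 27.9
position: [0.6235, 0.0555, 0.2706]
ee_rot: [0.742, 0.67, 0.002, 0.006]
ft_force: [-0.5, -0.4, -1.9]
grip_width: 0.499
```

```bash
python3 - <<'E'
from fj import *
s=manip.camera("side"); o=manip.get_obs(); p=o["position"]*1000; print(p,o["ee_rot"].round(3),o["ft_force"],o["clock"])
z=p[2]-77
for l,c,m in masks(s,[p[0],p[1],z+50],30):
    print(l,c,m.sum())
    for zz in(z-1.5,z,z+1.5):
        parts=[a+[0,0,zz] for a in JAR]
        print(round(zz,1),fit([(s,m)],parts,up,[622,56,-6],[5,5,4]),"body only",fit([(s,m)],parts[:1],up,[622,56,-6],[5,5,4]))
E
```

```text
[623.53251515  55.07815174 270.60170304] [0.742 0.67  0.002 0.007] [-0.77967579 -0.25259117 -2.62830702] 27.95
jar 0.97 1572
192.1 (array([623.38,  54.14, -12.75]), np.float64(0.135)) body only (array([626.14,  59.74, -10.29]), np.float64(0.183))
193.6 (array([622.66,  52.68, -12.54]), np.float64(0.139)) body only (array([625.33,  58.38, -10.76]), np.float64(0.182))
195.1 (array([621.65,  50.72, -13.04]), np.float64(0.144)) body only (array([624.62,  56.92, -11.9 ]), np.float64(0.182))
```

Request:
{"name": "jog_arm", "arguments": {"translation": [[0, 3, 0], [0, 3.5, -25], [0, 3.5, -60], [0, 3.5, -92], [0, 3.5, -120], [0, 3.5, -140], [0, 3.5, -150], [0, 3.5, -154], [0, 3.5, -155], [0, 3.5, -155]], "turn": [1, 1, 1, 1, 1, 1, 1, 1, 1, 1]}}

```text
clock: 28.93
position: [0.6242, 0.0591, 0.1169]
ee_rot: [0.737, 0.676, 0.002, 0.007]
ft_force: [1.0, 0.3, -2.6]
grip_width: 0.496
```

```bash
python3 - <<'E'
from fj import *
s=manip.camera("side"); t=manip.camera("top"); o=manip.get_obs(); p=o["position"]*1000; print(p,o["ee_rot"].round(3),o["ft_force"],o["clock"])
z=p[2]-77; vs=[]
for c,col0 in((s,0),(t,0)):
    v=cv2.resize(c["frame"][:,:,::-1],None,fx=5,fy=5,interpolation=cv2.INTER_CUBIC)
    def dr(parts,xx,col):
        for part in parts:
            h=cv2.convexHull((5*proj(c,(part@up(xx)[0].T+up(xx)[1])/1000)+2).astype(np.float32)); cv2.polylines(v,[np.round(h).astype(int)],1,col)
    dr([a+[0,0,z] for a in JAR],[622.5,56,-5.9],(0,0,255)); dr(STAND[2:3],[631.3,139.8,-5.9],(0,255,0))
    u,r=(5*proj(c,np.array([[.625,.06,.1]]))[0]).astype(int); vs.append(v[r-290:r+290,u-195:u+195])
cv2.imwrite("pics/ov3.png",np.hstack(vs))
E
```

```text
[624.4735987   59.19156686 117.25295862] [0.737 0.676 0.003 0.007] [-0.55873719 -0.8390717  -3.00351689] 29.0333
```

View pics/ov3.png

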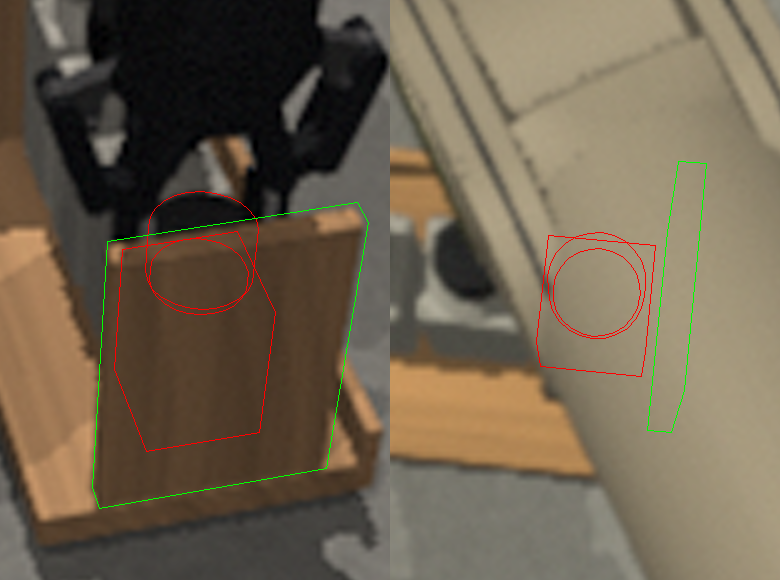

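Request:
{"name": "jog_arm", "arguments": {"translation": [[-1, 0, -3], [-1, 0, -5], [-1, 0, -7], [-1, 0, -8], [-1, 0, -9], [-1, 0, -9]], "turn": [0, 0, 0, 0, 0, 0]}}

```text
clock: 29.53
position: [0.6233, 0.0591, 0.1079]
ee_rot: [0.737, 0.676, 0.003, 0.007]
ft_force: [-1.1, 0.3, -2.3]
grip_width: 0.503
```

Request:
{"name": "jog_arm", "arguments": {"translation": [[0, 0, -0.7], [0, 0, -1.2], [0, 0, -1.7], [0, 0, -1.7]], "turn": [0, 0, 0, 0]}}

```text
clock: 29.87
position: [0.6236, 0.0591, 0.1071]
ee_rot: [0.737, 0.676, 0.003, 0.007]
ft_force: [-2.0, -1.7, 5.0]
grip_width: 0.5
```

Contact with the board shows in the force reading, so I'll release and retreat.

Request:
{"name": "jog_arm", "arguments": {"translation": [[0, 0, 0], [0, 0, 0], [0, 0, 0], [0, 0, 0], [0, 0, 0], [0, 0, 0]], "turn": [0, 0, 0, 0, 0, 0], "grip": 75}}

```text
clock: 30.37
position: [0.6236, 0.0592, 0.1071]
ee_rot: [0.737, 0.676, 0.003, 0.007]
ft_force: [-0.3, -0.2, -1.0]
grip_width: 0.878
```

Request:
{"name": "jog_arm", "arguments": {"translation": [[0, 0, 15], [0, 0, 45], [0, 0, 85], [0, 0, 120], [-20, -40, 120], [-40, -80, 120], [-60, -120, 120], [-80, -160, 120], [-100, -200, 120], [-120, -240, 120], [-140, -280, 120], [-160, -320, 120]], "turn": [0, 0, 0, 0, 0, 0, 0, 0, 0, 0, 0, 0]}}

```text
clock: 31.37
position: [0.4733, -0.2406, 0.2274]
ee_rot: [0.737, 0.676, 0.003, 0.008]
ft_force: [1.3, 0.3, -0.2]
grip_width: 0.879
```

```bash
python3 - <<'E'
from fj import *
t=manip.camera("top"); o=manip.get_obs(); print(o["position"],o["clock"])
for P,parts,x0 in(([622,56,80],[a+[0,0,30.6] for a in JAR],[622.5,56,-6]),([640,223,90],bottle(0,0,30.6),[640,223,-6]),([634.2,167.7,90],bottle(0,0,30),[634.2,167.7,-6]),([628.4,111.9,90],bottle(0,0,30),[628.4,111.9,-6])):
    for l,c,m in masks(t,P,13): print(P,l,c,m.sum(),fit([(t,m)],parts,up,x0,[4,4,4]))
n,lab,st,ce=cv2.connectedComponentsWithStats((t["frame"].max(2)<45).astype(np.uint8))
for q,h in(([.6225,.056],.1306),([.6284,.1119],.17),([.6342,.1677],.17),([.640,.2234],.1706)):
    uv=proj(t,np.array([[*q,h-.004]]))[0]; k=1+np.argmin(np.hypot(*(ce[1:]-uv).T)); print("cap",q,ground(t,ce[k],h-.004)[:2].round(1),st[k])
v=cv2.resize(t["frame"][:,:,::-1],None,fx=5,fy=5,interpolation=cv2.INTER_CUBIC)
for parts,xx in(([a+[0,0,30.6] for a in JAR],[622.5,56,-5.9]),(bottle(0,0,30.6),[640,223.4,-5.9])):
    for part in parts:
        h=cv2.convexHull((5*proj(t,(part@up(xx)[0].T+up(xx)[1])/1000)+2).astype(np.float32)); cv2.polylines(v,[np.round(h).astype(int)],1,(0,0,255))
cv2.imwrite("pics/fin.png",v[720:1100,930:1530])
E
```

```text
[ 0.46890685 -0.24975419  0.22687288] 31.4167
[622, 56, 80] jar 0.77 551 (array([623.98,  57.87,  -6.21]), np.float64(0.063))
[640, 223, 90] bottle 0.57 657 (array([639.89, 225.23,  -3.98]), np.float64(0.184))
[634.2, 167.7, 90] bottle 0.55 640 (array([6.3425e+02, 1.6760e+02, 5.2000e-01]), np.float64(0.119))
[634.2, 167.7, 90] row_bottle_1 0.8 613 (array([635.29, 169.52,   3.06]), np.float64(0.172))
[628.4, 111.9, 90] row_bottle_1 0.74 628 (array([628.99, 111.48,  -4.27]), np.float64(0.083))
cap [0.6225, 0.056] [622.1  56.8] [274 171  19  19 263]
cap [0.6284, 0.1119] [627.1 109.1] [253 168  14  15 155]
cap [0.6342, 0.1677] [632.5 162.9] [227 165  14  15 127]
cap [0.64, 0.2234] [642.  227.5] [205 168   1   1   1]
```

```bash
python3 - <<'E'
from h import *
import cv2
f0=cv2.imread("pics/top0.png");f=cv2.imread("pics/fin.png")
p=manip.camera("top"); f=p["frame"][:,:,::-1]
for nm,im in(("before",f0),("now",f)):
    for th in(60,75):
        n,lab,st,ce=cv2.connectedComponentsWithStats((im[140:215,185:310].max(2)<th).astype(np.uint8))
        print(nm,th,[((ce[i]+[185,140]).round(1).tolist(),st[i,2:].tolist()) for i in range(1,n) if st[i,4]>60])
R_=rz(-5.9)
for yy,z in((84,157.6),(28,157),(-28,157),(-84,118.6)): print(proj(p,((R_@np.array([0,yy,z])+[631.3,139.8,0])/1000)[None]).round(1))
E
```

```text
before 60 [([233.5, 172.4], [16, 16, 190]), ([259.0, 174.5], [15, 16, 187])]
before 75 [([233.5, 172.4], [17, 16, 206]), ([258.9, 174.5], [15, 16, 196])]
now 60 [([207.3, 169.2], [17, 17, 209]), ([233.5, 172.3], [17, 16, 191]), ([259.0, 174.5], [15, 16, 185]), ([283.2, 180.2], [19, 19, 293])]
now 75 [([206.7, 169.0], [18, 18, 240]), ([233.2, 172.4], [19, 16, 211]), ([305.9, 194.7], [10, 50, 277]), ([258.9, 174.5], [15, 16, 197]), ([283.0, 180.2], [21, 20, 317])]
[[207.6 169.8]]
[[232.9 172.4]]
[[258.2 174.8]]
[[283.5 180.7]]
```

```bash
python3 -c "
from workcell import manip
o=manip.get_obs(); print(o['clock'],o['ft_force'].round(1)); print(manip.hand_in())"
```

```text
32.0667 [ 0.2 -0.1 -0.1]
the job is handed in; nothing more can be done
None
```

The job is done and handed in at about 32 s, well inside the 72 s limit. The bottle is on the +y mark. The jar was stood up on the bench, released, picked up afresh and set on the −y mark. Both were lowered until the force reading showed contact with the paper, then released.

**Placement (last top-view check):**

| Item | Offset from mark | Turn against the row |
|---|---|---|
| Jar | 1–2.5 mm | under 1° |
| Bottle | about 2 mm | about 2° |

The estimates disagree by 1–2 mm, close to the camera calibration error. In the picture taken soon after it was set down, the bottle looked square and its cap spacing matched the row's.

**Row bottles:** their caps are at the same pixels as before, to within about 0.3 px.

**What did not go to plan:**
- My first lift held the jar level in the pads. I put it back and gripped it nearer the end of the cap, then bounced it gently and dragged its base edge on the bench to bring it upright. It settled about 15 mm from where I expected.
- The panel tops looked several millimetres lower in the side picture than the model; I did not resolve why.
- The side view could not show the seated jar, and I had used up my pictures, so the jar's final state was checked only by numbers from the top camera.
- I did not measure the petri dish, beaker or slide box again at the end.

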